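# Tip the box flat and push it home against the bench stop

## Robot

A 6-joint arm with a two-finger parallel gripper is mounted at the origin on a cart in front of the work surface, level with it; the furniture and walls round the work are solid. World frame = base frame: x ahead of the robot, y to its left, z up, the work surface at z = 0. Lengths are in mm, angles in rad, forces in N, time in s.
With the tool pointing down it reaches from about 350 to 775 mm from the base axis. Payload 7.3 kg.
Tool frame: the origin (TCP) lies at the very end of the fingers, on their centre line; the grasp point (between the pads) lies 19 mm behind it; x points along the fingers, y is the direction in which the jaws open and shut, and the axes are right-handed (so a half turn about x gives the same grasp; the last joint's range is limited). The gripper opens to 92 mm and grips with 3 to 60 N. Pads are 19 mm wide; open, the fingers measure 130 mm over their backs; the gripper's body (75 mm by 190 mm) begins 47 mm behind the grasp point.
Start: joints at [1.106, 0.342, 1.524, -0, 1.275, -0.146], TCP at [164.535, 498.571, 226.741] pointing down, gripper open.
Joint ranges: [-2.53, 2.53], [-0.77, 2.02], [0.04, 2.7], [-1, 4.14], [0.28, 2.66], [-3.11, 3.11]. Speed limits (rad/s): [2.57, 2.57, 3.14, 3.14, 3.14, 3.14].

## Interface

Orientations are given as [roll, pitch, yaw] about the fixed x, y, z axes, in that order (R = Rz(yaw) Ry(pitch) Rx(roll)).
In Python, from plant import bot gives the robot as it stands.
- The arm moves only by the tool step_arm, never from a script. Its argument "targets" is a list that holds one entry, the list of rows, each a list of 4 numbers: the shift along the tool's x, y, z in m, then the turn about the tool's x in degrees. A call has exactly 5 rows; each row is the pose to reach, as a shift and turn from the pose measured when the call began, along the tool's axes at that moment; what a row does not reach only later rows make up. A row lasts 1/12 s, in which the tool goes at most 41.7 mm and 7.16 degrees, less where a joint would pass 70% of its speed; a pose out of reach is approached as far as the arm can. A call with a gripper value outside its range is refused whole. "jaw" is the closure, from 0 (fully open) to 1 (shut), set as the call begins (left out, the last holds). The fingers move at their own pace and stop on an object; the grip force is fixed at half the most. Time passes only in rows, so rows that repeat a pose let the fingers close, or fill a call up. It gives the time, the measured TCP pose, the force and the opening at its end, in the units of the state.
- bot.get_obs(): the state, without advancing time (a new reading comes with each control period).
- bot.capture(name): name is "scene" or "top"; returns a dict with "color" (400x640x3 uint8, red, green, blue), "depth" (400x640 float32, mm along the optical axis (not along the pixel's ray), 0 where there is no reading), "fov_y" (degrees; the focal length in pixels is half the picture's height over the tangent of half this angle, whatever the lens; pixels are square), "cx", "cy" (the principal point, pixels), "rvec" (rotation vector, rad) and "tvec" (3), from world to camera coordinates, as OpenCV has them. Camera axes: x right, y down, z forward; pixel columns grow to the right and rows downward; lengths in mm; the calibration is good to about 2 mm. A picture is of the moment at which its call begins.
- bot.close_job(): hands the job in, once; it reports no verdict.
The state is a dict: "time": time; "joint_positions": joint angles; "dq": joint speeds; "tau": joint torques, N m; "tool_pos": TCP position; "tcp_rot": TCP orientation; "contact_force": force on the tool from outside, world axes, zero at the start; "moment": the same for the moment, N m; "grip_width": finger opening in mm.
Only numpy, scipy, OpenCV 4.12 (cv2) and the standard library are available. Lean on these libraries where they do the work, as an engineer would, in place of code of your own. Each camera call takes 0.05 s, during which the arm holds its last target. There are 200 camera calls.

## Task

A yellow cardboard parts box stands on its long narrow edge in front of the low wooden bench stop. Push it over, away from the robot, so that it falls flat towards the stop, then gently push it back along the bench until its long side lies flush against the stop, roughly centred on it. Only push, without ramming it into the stop: do not pick the box up, and leave the bottle, the tub and the bell where they are.

Things in the scene. Friction and masses are not known exactly. Their poses are not given: they have to be found in the camera images.
- box_center (a point): centre of the yellow box: 85 x 160 x 34 mm, 0.14-0.27 kg, loose, rigid. It starts on a long narrow edge: 34 thick, 160 wide, 85 tall, centre 42.5 mm up; lying flat 17 mm up. Its axes: x along its 85 mm side (up at the start; towards the stop when it lies as wanted), y along its 160 mm side (level), z along its 34 mm side (towards the robot at the start, up when it lies as wanted)
- stop_face (a point): fixed rigid dark wooden batten, 140 mm long, 22 thick, 22 high, two screw heads. The point: middle of its working face (towards the robot) at bench level; x points level, away from the robot, square to the face into the wood; y runs along the face, z up. The box starts centred 125 to 150 mm in front of the face, within 0.18 rad of parallel
- bottle_center (a point): green oil bottle with a red nozzle, 42 mm across, 123 mm tall, standing loose to the left of the box; point on its axis 50 mm up. A bystander.
- tub_center (a point): blue round grease tub, 72 mm across, 62 mm tall, standing loose to the right of the box; point at its centre. A bystander.
- bell_center (a point): small domed bicycle bell, 53 x 66 x 31 mm, loose, to the left and nearer the robot; point 15 mm up. A bystander.

How it is judged:
By the outcome, as a careful person would: the job done as asked, in the order asked, and still so for the second after the job is handed in, with the robot touching nothing.
It also fails if it takes over 53 s, if anything falls off the work surface, if the arm or the gripper's body presses on something with over 40 N, if the wrist force passes 120 N, or if a joint passes its speed limit or range.

## Working session

There is one attempt and no reset: what is moved stays moved. The work goes in short steps, Python scripts to look and compute and a tool call to move; the robot and the scene stay as the last step left them, time stands still between calls to the robot, and variables do not carry over. Pictures are saved under pics/ and viewed, about 8 in all and at most 12, crops included, and the job is handed in when it is done.

Besides the shell and the picture viewer there is one more tool, called after "Request:" as name([rows], argument=value, ...), one row to a line, values as JSON. step_arm: Moves the arm, as the interface text tells. Its arguments: {"type":"object","properties":{"targets":{"type":"array","items":{"type":"array","items":{"type":"array","items":{"type":"number"}}}},"jaw":{"type":"number"}},"required":["targets"]}

```bash
mkdir -p pics; cat > h.py <<'E'
import numpy as np,cv2
from plant import bot
def cap(n,save=None):
    c=bot.capture(n); c['R']=cv2.Rodrigues(np.array(c['rvec'],float))[0]; c['t']=np.array(c['tvec'],float).ravel()
    c['f']=200/np.tan(np.radians(c['fov_y'])/2)
    if save: cv2.imwrite('pics/'+save,c['color'][:,:,::-1])
    return c
def cloud(c):
    d=c['depth'].astype(float); v,u=np.mgrid[:400,:640]
    P=np.stack([(u-c['cx'])/c['f']*d,(v-c['cy'])/c['f']*d,d],-1)
    W=(P-c['t'])@c['R']; W[d<=0]=np.nan; return W
def ray(c,u,v,z):
    r=c['R'].T@np.array([(u-c['cx'])/c['f'],(v-c['cy'])/c['f'],1]); o=-c['R'].T@c['t']
    return o+r*(z-o[2])/r[2]
def masks(c):
    h=cv2.cvtColor(c['color'],cv2.COLOR_RGB2HSV)
    R=lambda a,b:cv2.inRange(h,a,b)>0
    return dict(yel=R((20,110,90),(34,255,255)),grn=R((40,80,40),(85,255,255)),blu=R((95,100,40),(125,255,255)))
E
python3 - <<'E'
from h import *
o=bot.get_obs(); print({k:np.round(v,3) for k,v in o.items()})
for n in('scene','top'):
    c=cap(n,n+'0.png'); W=cloud(c); print(n,'cam',np.round(-c['R'].T@c['t']))
    for k,m in masks(c).items():
        P=W[m]; P=P[~np.isnan(P[:,0])]
        v,u=np.nonzero(m)
        if len(P): print(k,len(P),'px',np.median(u),np.median(v),'W',np.round(np.percentile(P,[2,50,98],axis=0)).tolist())
E
```

```text
{'time': np.float64(0.0), 'joint_positions': array([ 1.106,  0.343,  1.525,  0.   ,  1.275, -0.146]), 'dq': array([-0.001,  0.001,  0.002, -0.   ,  0.001, -0.001]), 'tau': array([-1.0000e-03, -4.3124e+01, -2.4422e+01,  7.2000e-02,  5.6000e-02,
       -0.0000e+00]), 'tool_pos': array([164.359, 498.2  , 226.04 ]), 'tcp_rot': array([-1.729,  1.569, -2.047]), 'contact_force': array([0.095, 0.264, 0.005]), 'moment': array([-0.001, -0.048,  0.03 ]), 'grip_width': np.float64(91.742)}
scene cam [-106. -509.  929.]
yel 4380 px 339.0 226.0 W [[380.0, -412.0, -478.0], [498.0, -12.0, 71.0], [796.0, 611.0, 103.0]]
grn 407 px 261.0 167.0 W [[318.0, -403.0, -440.0], [398.0, 293.0, 16.0], [558.0, 1662.0, 79.0]]
blu 11169 px 186.0 96.0 W [[320.0, -236.0, 12.0], [496.0, 533.0, 191.0], [671.0, 752.0, 196.0]]
top cam [ 469.   54. 1060.]
yel 3750 px 489.0 205.0 W [[421.0, -411.0, -1.0], [512.0, -310.0, 78.0], [819.0, 129.0, 102.0]]
grn 363 px 196.0 196.0 W [[319.0, -399.0, 11.0], [540.0, 296.0, 64.0], [566.0, 324.0, 80.0]]
blu 24182 px 59.0 214.0 W [[321.0, -217.0, 13.0], [503.0, 515.0, 192.0], [675.0, 619.0, 197.0]]
```

```bash
python3 -c "
import cv2,numpy as np
a=cv2.imread('pics/scene0.png');b=cv2.imread('pics/top0.png')
cv2.imwrite('pics/both0.png',cv2.resize(np.vstack([a,b]),(480,600)))"
```

```text
(no output)
```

View pics/both0.png

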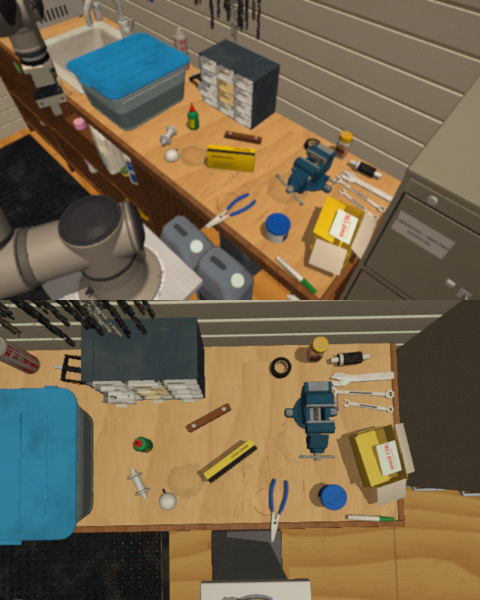

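The montage (scaled 0.75) shows, in the top view, the box at about (307,215) full-resolution pixels and the stop at (277,156). Both are turned about 30° from the image axes. The bottle is at (190,193), the bell at (223,267) and the tub at (444,262). Next I measure the poses.

```bash
cat >> h.py <<'E'
def rect(P): # min-area rect of xy points: centre, size, long-axis angle
    (cx,cy),(w,h),a=cv2.minAreaRect(P[:,:2].astype(np.float32))
    b=cv2.boxPoints(((cx,cy),(w,h),a)); e=[b[1]-b[0],b[2]-b[1]]; e=max(e,key=np.linalg.norm)
    ang=np.arctan2(e[1],e[0]); ang=ang%np.pi
    return np.round([cx,cy],1),np.round(sorted([w,h]),1),round(float(ang),4)
def comp(m,u,v):
    n,l=cv2.connectedComponents(m.astype(np.uint8)); return l==l[v,u] if l[v,u] else None
E
python3 - <<'E'
from h import *
c=cap('top'); W=cloud(c); z=W[...,2]
roi=np.zeros((400,640),bool); roi[100:340,150:500]=1
m=roi&(z>8)
n,l,s,ce=cv2.connectedComponentsWithStats(m.astype(np.uint8))
for i in range(1,n):
    if s[i,4]>80:
        P=W[l==i]; print(i,s[i],'zmax',np.round(np.percentile(P[:,2],[5,50,98])),rect(P))
        T=P[P[:,2]>np.percentile(P[:,2],98)-8]; print('   top',len(T),rect(T))
v,u=np.nonzero(roi&(z<6)); print('bench z',np.nanmedian(z[200:300,300:340]))
h=cv2.cvtColor(c['color'],cv2.COLOR_RGB2HSV)
for p in[(277,156),(307,215),(330,205),(290,150),(300,270)]: print(p,h[p[1],p[0]],np.round(W[p[1],p[0]]))
# colour-based: box top face
k=comp(masks(c)['yel'],307,213)
if k is not None:
  v,u=np.nonzero(k); P=np.array([ray(c,a,b,85) for a,b in zip(u,v)]); print('yel at z85',rect(P),len(P))
cv2.imwrite('pics/crop0.png',cv2.resize(c['color'][120:300,170:470,::-1],None,fx=2.6,fy=2.6))
E
```

```text
1 [ 150  100  124   44 4436] zmax [ 22. 164. 230.] (array([688. , 260.3]), array([ 66.8, 267.9]), 1.794)
   top 801 (array([687.1, 236.9]), array([ 24.9, 200. ]), 1.5457)
3 [441 100  59  15 330] zmax [ 8. 10. 13.] (array([ 731. , -301.1]), array([ 31.9, 129.2]), 1.5489)
   top 330 (array([ 731. , -301.1]), array([ 31.9, 129.2]), 1.5489)
5 [ 380  108   72  106 4449] zmax [ 13. 101. 129.] (array([ 601.8, -172.5]), array([152.9, 212.1]), 3.1055)
   top 1206 (array([ 618.2, -174.1]), array([ 74. , 105.7]), 0.0009)
29 [249 137  60  40 687] zmax [16. 22. 26.] (array([628.4, 126.3]), array([ 22.7, 139.7]), 2.0632)
   top 628 (array([628.2, 126.1]), array([ 22.6, 139.8]), 2.0554)
45 [ 466  171   34   80 1820] zmax [15. 75. 85.] (array([ 502.1, -309.4]), array([ 74.6, 167.8]), 3.0414)
   top 770 (array([ 495. , -315.1]), array([ 43.5, 138.5]), 0.279)
46 [178 182  26  21 427] zmax [ 21.  74. 112.] (array([549.9, 312.4]), array([40.3, 41.6]), 2.4287)
   top 15 (array([549.7, 312.1]), array([3.7, 6.2]), 1.9522)
47 [ 272  185   72   59 1334] zmax [82. 85. 89.] (array([497.8,  64.3]), array([ 33.9
[... 667 characters left out ...]
458)
   top 946 (array([ 392.9, -218.5]), array([68.3, 70.6]), 1.5492)
53 [212 252  24  29 474] zmax [12. 26. 33.] (array([387.4, 249.7]), array([51. , 53.3]), 1.1464)
   top 260 (array([385.2, 249.7]), array([39.6, 42.2]), 0.2717)
56 [464 286  36   9 245] zmax [ 9. 14. 19.] (array([ 329.2, -308.8]), array([14.9, 77.6]), 1.4931)
   top 206 (array([ 329. , -307.7]), array([14.4, 75.6]), 1.4934)
bench z 0.6889856377539669
(277, 156) [ 10 163 119] [628. 129.  23.]
(307, 215) [ 26 175 195] [496.  65.  85.]
(330, 205) [ 8 50 56] [516.  18.  83.]
(290, 150) [ 10 171 109] [641. 100.  23.]
(300, 270) [ 17 128 181] [378.  84.  -4.]
yel at z85 (array([502.8,  68.9]), array([ 22. , 162.1]), 2.1865) 855
```

View pics/crop0.png

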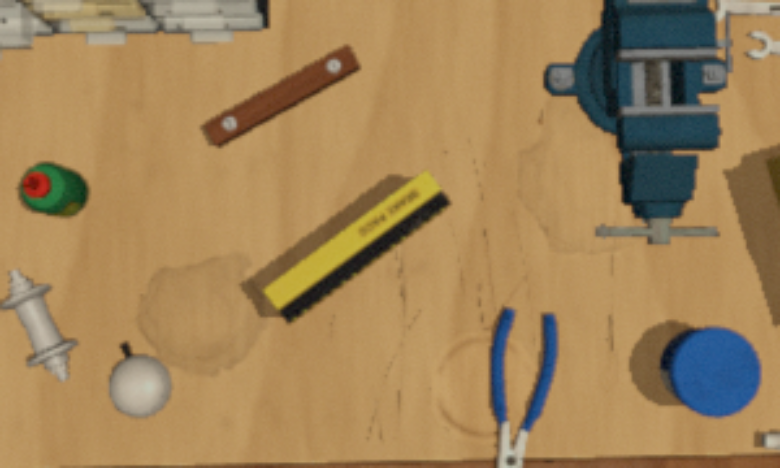

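The stop face is at about (618.5, 121), with its normal at 0.488 rad. The box centre is at (497.8, 64.3), yawed +0.127 rad from the stop, 133 mm in front of it and 6 mm to the left. I plan to push with the open jaws as a two-point pusher, with tool y along the box.

```bash
cat >> h.py <<'E'
from scipy.spatial.transform import Rotation as Ro
F=np.array([618.5,121.0]); A=0.488; N=np.array([np.cos(A),np.sin(A)]); T=np.array([-N[1],N[0]])
def rel(p): d=np.asarray(p)[:2]-F; return np.round([d@N,d@T],1)
def go(p,jawang):
    o=bot.get_obs(); R=Ro.from_euler('xyz',o['tcp_rot']).as_matrix(); p0=np.array(o['tool_pos'])
    ya=np.arctan2(R[1,1],R[0,1]); d=(jawang-ya+np.pi/2)%np.pi-np.pi/2
    # tool x down: + turn about it is - yaw
    print('t',round(float(o['time']),2),'tcp',p0.round(1),'rel',rel(p0),'yang',round(float(ya),3),'q6',round(float(o['joint_positions'][5]),2),'F',np.round(o['contact_force'],1))
    print('R cols x',R[:,0].round(3),'y',R[:,1].round(3),'z',R[:,2].round(3))
    print('shift m',(R.T@(np.array(p,float)-p0)/1000).round(4),'turn',round(float(-np.degrees(d)),2),'alt',round(float(-np.degrees(d-np.sign(d)*np.pi)),2))
E
python3 - <<'E'
from h import *
b=np.array([497.8,64.3]); nb=np.array([np.cos(.615),np.sin(.615)])
p=b-52*nb; print(p,rel(p)); go([*p,226],2.186)
E
```

```text
[455.32778076  34.29815684] [-1.848e+02 -1.000e-01]
t 0.15 tcp [164.4 498.3 226.2] rel [-224.2  546.1] yang 1.252 q6 -0.15 F [ 0.2 -0.1 -0.1]
R cols x [-0.    -0.001 -1.   ] y [ 0.313  0.95  -0.001] z [ 0.95  -0.313 -0.   ]
shift m [ 0.0005 -0.3494  0.4217] turn -53.52 alt 126.48
```

Request:
step_arm([
  [[0, -0.023, 0.028, -3.5], [0, -0.046, 0.056, -7], [0, -0.07, 0.084, -10.5], [0, -0.093, 0.112, -14], [0, -0.116, 0.14, -17.5]],
], jaw=0)

```text
time: 0.57
tool_pos: [261.3, 342.7, 226.1]
tcp_rot: [-2.093, 1.569, -2.102]
contact_force: [1.1, -0.1, 0.4]
grip_width: 91.8
```

```bash
python3 -c "
from h import *
go([455.3,34.3,226],2.186)"
```

```text
t 0.57 tcp [261.3 342.7 226.1] rel [-211.6  363.3] yang 1.561 q6 -0.82 F [ 1.1 -0.1  0.4]
R cols x [-0.001 -0.001 -1.   ] y [ 0.01   1.    -0.001] z [ 1.    -0.01  -0.001]
shift m [ 0.0004 -0.3065  0.197 ] turn -35.8 alt 144.2
```

Turn sign confirmed.

Request:
step_arm([
  [[0, -0.03, 0.02, -3.6], [0, -0.06, 0.04, -7.2], [0, -0.09, 0.06, -10.8], [0, -0.122, 0.079, -14.4], [0, -0.153, 0.098, -18]],
])

```text
time: 0.98
tool_pos: [358.2, 187.0, 226.3]
tcp_rot: [-2.369, 1.569, -2.061]
contact_force: [0.0, 0.4, -0.6]
grip_width: 92.1
```

```bash
python3 -c "
from h import *
go([455.3,34.3,226],2.186)"
```

```text
t 0.98 tcp [358.2 187.  226.3] rel [-198.9  180.4] yang 1.879 q6 -1.59 F [ 0.   0.4 -0.6]
R cols x [-0.001 -0.001 -1.   ] y [-0.303  0.953 -0.001] z [ 0.953  0.303 -0.001]
shift m [ 0.0004 -0.175   0.0462] turn -17.61 alt 162.39
```

Request:
step_arm([
  [[0, -0.035, 0.009, -3.5], [0, -0.07, 0.018, -7], [0, -0.105, 0.027, -10.6], [0, -0.14, 0.037, -14.1], [0, -0.175, 0.046, -17.6]],
])

```text
time: 1.4
tool_pos: [455.7, 32.4, 226.3]
tcp_rot: [-2.729, 1.569, -2.112]
contact_force: [0.7, 0.5, 0.5]
grip_width: 91.8
```

Request:
step_arm([
  [[0.025, 0, 0, 0], [0.06, 0, 0, 0], [0.095, 0, 0, 0], [0.13, 0, 0, 0], [0.155, 0, 0, 0]],
])

```text
time: 1.82
tool_pos: [454.1, 32.2, 68.7]
tcp_rot: [2.762, 1.567, -2.904]
contact_force: [0.6, 0.8, -1.1]
grip_width: 91.9
```

```bash
python3 - <<'E'
from h import *
go([455.3,34.3,70],2.186)
c=cap('scene','s1.png'); 
cv2.imwrite('pics/s1c.png',cv2.resize(c['color'][100:320,150:470,::-1],None,fx=2,fy=2))
E
```

```text
t 1.82 tcp [454.1  32.2  68.7] rel [-186.8   -1.4] yang 2.188 q6 -2.28 F [ 0.6  0.8 -1.1]
R cols x [-0.004 -0.001 -1.   ] y [-0.579  0.816  0.001] z [ 0.816  0.579 -0.003]
shift m [-0.0013  0.0011  0.0022] turn 0.11 alt -179.89
```

View pics/s1c.png

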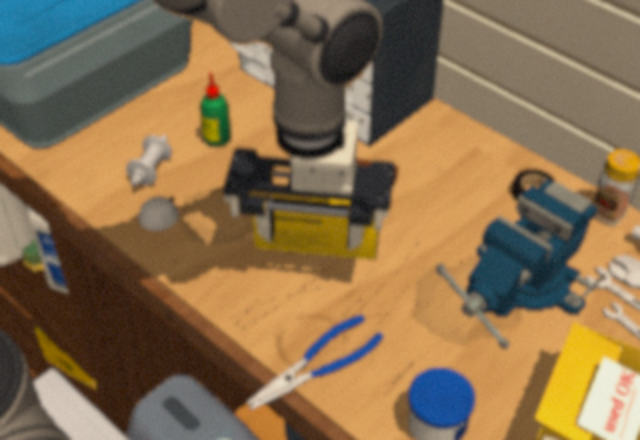

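The open fingers stand behind the box, across its width (crop around (310,225)), clear of everything else. Now a gentle push.

Request:
step_arm([
  [[0, 0, 0.007, 0], [0, 0, 0.014, 0], [0, 0, 0.021, 0], [0, 0, 0.028, 0], [0, 0, 0.035, 0]],
])

```text
time: 2.28
tool_pos: [482.0, 53.2, 66.5]
tcp_rot: [2.587, 1.563, -3.078]
contact_force: [-0.0, -0.3, -0.3]
grip_width: 91.9
```

Request:
step_arm([
  [[0, 0, 0.004, 0], [0, 0, 0.009, 0], [0, 0, 0.014, 0], [0, 0, 0.019, 0], [0, 0, 0.024, 0]],
])

```text
time: 2.7
tool_pos: [502.0, 67.4, 66.5]
tcp_rot: [2.583, 1.564, -3.082]
contact_force: [-0.8, 0.0, -0.3]
grip_width: 91.8
```

```bash
python3 - <<'E'
from h import *
go([455.3,34.3,70],2.186)
c=cap('top','t2.png'); W=cloud(c)
a=c['color'][120:300,170:470,::-1]; s=cap('scene')['color'][130:270,250:450,::-1]
cv2.imwrite('pics/t2c.png',np.vstack([cv2.resize(a,(600,360)),cv2.resize(s,(343,240))if 0 else cv2.copyMakeBorder(cv2.resize(s,(343,240)),0,0,0,257,0)]))
E
```

```text
t 2.7 tcp [502.   67.4  66.5] rel [-128.1    7.3] yang 2.188 q6 -2.21 F [-0.8  0.  -0.3]
R cols x [-0.007 -0.    -1.   ] y [-0.579  0.815  0.004] z [ 0.815  0.579 -0.006]
shift m [-0.0032  0.0001 -0.0572] turn 0.13 alt -179.87
```

View pics/t2c.png

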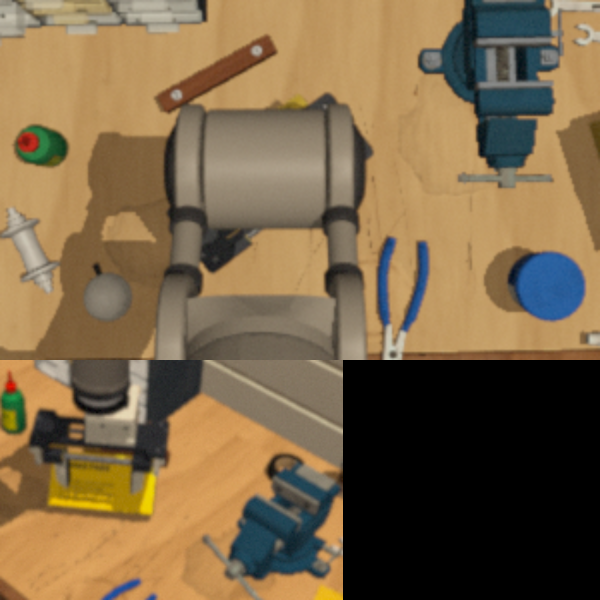

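The box is tilting: the lower inset shows its face leaning away from the fingers at (105,485). I keep going slowly.

Request:
step_arm([
  [[0, 0, 0.004, 0], [0, 0, 0.008, 0], [0, 0, 0.012, 0], [0, 0, 0.016, 0], [0, 0, 0.016, 0]],
])

```text
time: 3.22
tool_pos: [516.0, 77.1, 66.3]
tcp_rot: [2.579, 1.565, -3.086]
contact_force: [0.7, 0.1, -0.3]
grip_width: 92.0
```

```bash
cat >> h.py <<'E'
def look(n):
    c=cap('scene'); W=cloud(c); m=masks(c)['yel']
    with np.errstate(invalid='ignore'):
        k=m&(np.hypot(W[...,0]-560,W[...,1]-90)<160)&(W[...,2]>3)
    P=W[k]; print('box z pct',np.round(np.percentile(P[:,2],[5,50,95]),1),len(P))
    v,u=np.nonzero(k); return c,W,k
E
python3 - <<'E'
from h import *
go([455.3,34.3,70],2.186); look('')
E
```

```text
t 3.22 tcp [516.   77.1  66.3] rel [-111.1    9.2] yang 2.189 q6 -2.19 F [ 0.7  0.1 -0.3]
R cols x [-0.006 -0.    -1.   ] y [-0.58   0.815  0.003] z [ 0.815  0.58  -0.005]
shift m [-0.0033  0.0003 -0.0743] turn 0.17 alt -179.83
box z pct [ 8.7 33.4 37.3] 1423
```

The box is down: its visible surface is at z≈34. I retract for a clear look.

Request:
step_arm([
  [[-0.02, 0, -0.02, 0], [-0.04, 0, -0.05, 0], [-0.04, 0, -0.08, 0], [-0.04, 0, -0.11, 0], [-0.04, 0, -0.13, 0]],
])

```text
time: 3.68
tool_pos: [407.6, 0.8, 107.1]
tcp_rot: [2.598, 1.563, -3.067]
contact_force: [0.7, -0.6, -0.3]
grip_width: 91.7
```

```bash
cat >> h.py <<'E'
def box(pic=None):
    c=cap('top'); W=cloud(c); z=W[...,2]; v,u=np.mgrid[:400,:640]
    with np.errstate(invalid='ignore'):
        m=(z>27)&(z<42)&(np.hypot(W[...,0]-570,W[...,1]-100)<150)
    n,l,s,_=cv2.connectedComponentsWithStats(m.astype(np.uint8)); i=1+np.argmax(s[1:,4])
    r=rect(W[l==i]); print('box',r,'rel',rel(r[0]),'yaw err',round(r[2]-A-np.pi/2,3),'z',np.round(np.median(W[l==i][:,2]),1))
    if pic:
        s=cap('scene')['color'][110:270,230:460,::-1]
        cv2.imwrite('pics/'+pic,np.vstack([cv2.resize(c['color'][120:300,170:470,::-1],(500,300)),cv2.resize(s,(500,290))]))
E
python3 - <<'E'
from h import *
box('b3.png'); go([455.3,34.3,70],2.186)
E
```

```text
box (array([548.9, 100.6]), array([ 85.1, 159.6]), 2.188) rel [-71.   14.6] yaw err 0.129 z 34.2
t 3.78 tcp [407.3   0.7 107. ] rel [-243.    -7.3] yang 2.187 q6 -2.37 F [-0.6 -0.5 -0.7]
R cols x [-0.009 -0.    -1.   ] y [-0.578  0.816  0.005] z [ 0.816  0.578 -0.007]
shift m [ 0.0366 -0.0004  0.0589] turn 0.05 alt -179.95
```

View pics/b3.png

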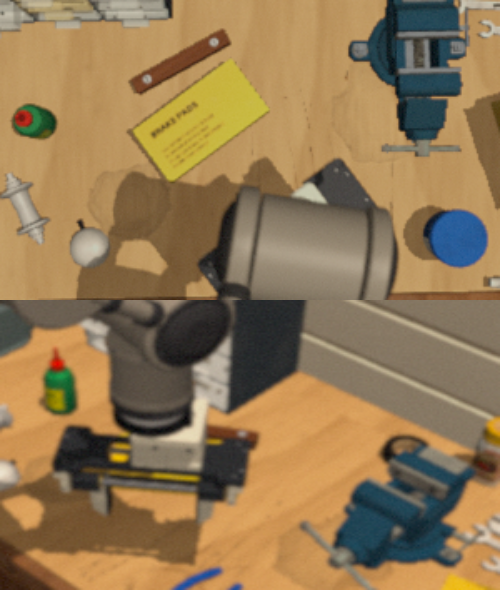

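The box lies flat, lettering up, yawed +0.129 rad and 14.6 mm left of the stop's centre, with 18 mm of free gap at its leading corner. First I nudge it sideways from its left end with closed fingers. The gripper body passes over the box, and the bottle stays at least 30 mm clear.

```bash
python3 - <<'E'
from h import *
go([492.9,197.0,107],2.188)
E
```

```text
t 3.78 tcp [407.3   0.7 107. ] rel [-243.    -7.3] yang 2.187 q6 -2.37 F [-0.6 -0.5 -0.7]
R cols x [-0.009 -0.    -1.   ] y [-0.578  0.816  0.005] z [ 0.816  0.578 -0.007]
shift m [-0.0008  0.1108  0.1833] turn -0.06 alt 179.94
```

Request:
step_arm([
  [[0, 0.025, 0.02, 0], [0, 0.05, 0.04, 0], [0, 0.075, 0.065, 0], [0, 0.1, 0.09, 0], [0, 0.11, 0.12, 0]],
], jaw=1)

```text
time: 4.2
tool_pos: [440.4, 162.7, 106.7]
tcp_rot: [2.523, 1.561, 3.14]
contact_force: [0.9, -0.3, -0.4]
grip_width: 63.3
```

Request:
step_arm([
  [[0, 0, 0.02, 0], [0, 0, 0.045, 0], [0, 0, 0.063, 0], [0, 0, 0.063, 0], [0.02, 0, 0.063, 0]],
])

```text
time: 4.62
tool_pos: [494.5, 200.7, 88.5]
tcp_rot: [2.071, 1.567, 2.689]
contact_force: [0.4, 0.6, -0.6]
grip_width: 30.0
```

```bash
python3 - <<'E'
from h import *
go([492.9,197.0,11],2.188)
print(bot.get_obs()['grip_width'])
E
```

```text
t 4.62 tcp [494.5 200.7  88.5] rel [-72.2 128.6] yang 2.189 q6 -1.95 F [ 0.4  0.6 -0.6]
R cols x [-0.003  0.002 -1.   ] y [-0.58   0.815  0.003] z [ 0.815  0.58  -0.002]
shift m [ 0.0775 -0.0024 -0.0033] turn 0.08 alt -179.92
30.02319044970555
```

Request:
step_arm([
  [[0, 0, 0, 0], [0, 0, 0, 0], [0, 0, 0, 0], [0, 0, 0, 0], [0.01, 0, 0, 0]],
])

```text
time: 5.03
tool_pos: [496.0, 201.0, 80.5]
tcp_rot: [0.469, 1.568, 1.087]
contact_force: [0.2, -0.3, 0.6]
grip_width: 1.0
```

Request:
step_arm([
  [[0.015, 0, 0, 0], [0.03, 0, 0, 0], [0.045, 0, 0, 0], [0.06, 0, 0, 0], [0.067, 0, 0, 0]],
])

```text
time: 5.45
tool_pos: [495.1, 200.8, 11.8]
tcp_rot: [1.308, 1.568, 1.926]
contact_force: [-0.6, -0.1, -0.2]
grip_width: 0.5
```

```bash
python3 - <<'E'
from h import *
o=bot.get_obs();c=np.array([548.9,100.6]);tb=np.array([-.58,.815])
print('along tb from box centre',(np.array(o['tool_pos'])[:2]-c)@tb)
go([492.9,197.0,11],2.188); box('b4.png')
E
```

```text
along tb from box centre 112.91492663756361
t 5.45 tcp [495.1 200.8  11.8] rel [-71.6 128.4] yang 2.189 q6 -1.95 F [-0.6 -0.1 -0.2]
R cols x [-0.001  0.002 -1.   ] y [-0.579  0.815  0.002] z [0.815 0.579 0.001]
shift m [ 0.0007 -0.0019 -0.004 ] turn 0.05 alt -179.95
box (array([548.9, 100.5]), array([ 85. , 159.4]), 2.1873) rel [-71.1  14.5] yaw err 0.129 z 34.1
```

View pics/b4.png

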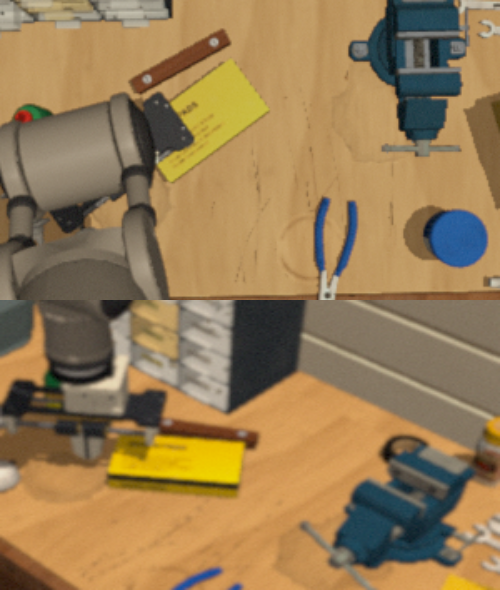

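The closed fingers are at the box's left end, lower view (88,440), and the body overhangs the box freely. I nudge along -y slowly.

Request:
step_arm([
  [[0, -0.005, 0, 0], [0, -0.01, 0, 0], [0, -0.015, 0, 0], [0, -0.019, 0, 0], [0, -0.022, 0, 0]],
])

```text
time: 5.97
tool_pos: [508.6, 182.7, 13.0]
tcp_rot: [0.963, 1.568, 1.58]
contact_force: [-1.2, 2.0, 1.0]
grip_width: 0.6
```

```bash
python3 - <<'E'
from h import *
go([492.9,197.0,11],2.188); box()
E
```

```text
t 5.97 tcp [508.6 182.7  13. ] rel [-68.1 106. ] yang 2.188 q6 -1.99 F [-1.2  2.   1. ]
R cols x [-0.     0.003 -1.   ] y [-0.579  0.815  0.002] z [0.815 0.579 0.002]
shift m [ 0.002   0.0208 -0.0045] turn 0.01 alt -179.99
box (array([552. ,  94.7]), array([ 84.7, 159.4]), 2.181) rel [-71.1   7.9] yaw err 0.122 z 34.1
```

Request:
step_arm([
  [[0, -0.003, 0, 0], [0, -0.006, 0, 0], [0, -0.008, 0, 0], [0, -0.0095, 0, 0], [0, -0.0095, 0, 0]],
])

```text
time: 6.43
tool_pos: [514.5, 174.4, 12.9]
tcp_rot: [0.847, 1.568, 1.464]
contact_force: [-0.5, 0.8, 0.2]
grip_width: 0.1
```

Request:
step_arm([
  [[0, 0.015, 0, 0], [0, 0.03, 0, 0], [-0.02, 0.03, 0, 0], [-0.05, 0.03, 0, 0], [-0.08, 0.03, 0, 0]],
])

```text
time: 6.85
tool_pos: [496.3, 198.6, 93.1]
tcp_rot: [1.908, 1.568, 2.526]
contact_force: [0.9, -0.6, 1.0]
grip_width: 0.4
```

```bash
python3 - <<'E'
from h import *
box(); go([492.9,197.0,90],2.188)
E
```

```text
box (array([557.1,  86.1]), array([ 84.9, 159.7]), 2.1668) rel [-70.6  -2. ] yaw err 0.108 z 34.1
t 6.9 tcp [499.9 199.4  99.4] rel [-68.  124.8] yang 2.189 q6 -1.95 F [1.9 1.2 4.4]
R cols x [ 0.009  0.004 -1.   ] y [-0.579  0.815 -0.002] z [0.815 0.579 0.009]
shift m [ 0.0093  0.0021 -0.0072] turn 0.05 alt -179.95
```

The box is now at t=-2, with yaw error 0.108 rad. I move behind it and open the jaws.

```bash
python3 - <<'E'
from h import *
go([493.4,42.9,95],2.167)
E
```

```text
t 6.9 tcp [499.9 199.4  99.4] rel [-68.  124.8] yang 2.189 q6 -1.95 F [1.9 1.2 4.4]
R cols x [ 0.009  0.004 -1.   ] y [-0.579  0.815 -0.002] z [0.815 0.579 0.009]
shift m [ 0.0037 -0.1238 -0.0961] turn 1.25 alt -178.75
```

Request:
step_arm([
  [[0, -0.02, -0.03, 0.3], [0, -0.045, -0.06, 0.6], [0, -0.075, -0.085, 1], [0, -0.105, -0.096, 1.2], [0, -0.124, -0.096, 1.2]],
], jaw=0)

```text
time: 7.32
tool_pos: [492.9, 39.6, 98.9]
tcp_rot: [-0.266, 1.562, 0.329]
contact_force: [0.5, 0.2, 0.2]
grip_width: 29.2
```

Request:
step_arm([
  [[0, 0, 0, 0], [0, 0, 0, 0], [0, 0, 0, 0], [0, 0, 0, 0], [0.01, 0, 0, 0]],
])

```text
time: 7.73
tool_pos: [493.7, 40.8, 90.0]
tcp_rot: [-0.359, 1.559, 0.238]
contact_force: [1.4, -1.2, -0.4]
grip_width: 62.8
```

```bash
python3 - <<'E'
from h import *
go([493.4,42.9,12],2.167); print(bot.get_obs()['grip_width'])
E
```

```text
t 7.73 tcp [493.7  40.8  90. ] rel [-147.9  -12.3] yang 2.168 q6 -2.25 F [ 1.4 -1.2 -0.4]
R cols x [ 0.011  0.003 -1.   ] y [-0.562  0.827 -0.004] z [0.827 0.562 0.011]
shift m [0.078  0.0022 0.0001] turn 0.05 alt -179.95
62.83825247118738
```

Request:
step_arm([
  [[0.015, 0, 0, 1], [0.03, 0.003, 0, 2.5], [0.048, 0.006, 0, 4], [0.065, 0.008, 0, 5.5], [0.077, 0.008, 0, 6.2]],
])

```text
time: 8.15
tool_pos: [488.7, 49.2, 11.7]
tcp_rot: [-0.174, 1.561, 0.316]
contact_force: [0.5, -0.0, 0.1]
grip_width: 90.9
```

```bash
python3 - <<'E'
from h import *
p=F-94.5*N-1*T; go([*p,12],A+np.pi/2); print(bot.get_obs()['grip_width']); box('b5.png')
E
```

```text
t 8.15 tcp [488.7  49.2  11.7] rel [-148.3   -2.5] yang 2.061 q6 -2.12 F [ 0.5 -0.   0.1]
R cols x [ 0.009  0.003 -1.   ] y [-0.47   0.882 -0.002] z [0.882 0.47  0.009]
shift m [0.0002 0.0014 0.0538] turn 0.11 alt -179.89
90.8775895179908
box (array([557.8,  86.9]), array([ 84.6, 160.5]), 2.153) rel [-69.6  -1.7] yaw err 0.094 z 34.2
```

View pics/b5.png

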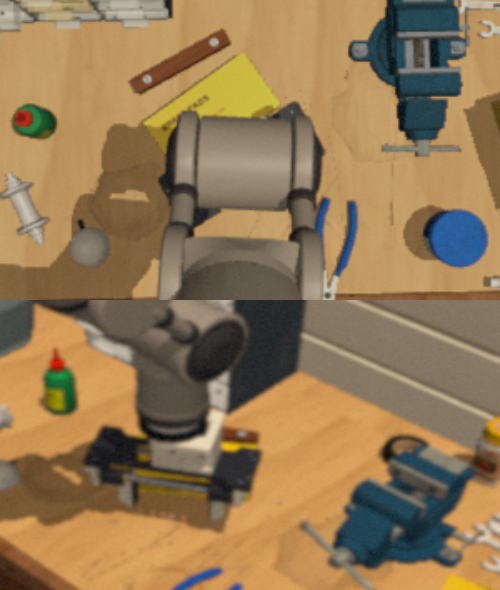

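Both fingers are down behind the box, lower view (125,490) and (220,495), parallel to the stop. I push along the stop normal.

Request:
step_arm([
  [[0, 0, 0.006, 0], [0, 0, 0.012, 0], [0, 0, 0.018, 0], [0, 0, 0.023, 0], [0, 0, 0.028, 0]],
])

```text
time: 8.67
tool_pos: [513.5, 62.5, 12.1]
tcp_rot: [-0.102, 1.563, 0.39]
contact_force: [-0.7, 0.2, 1.2]
grip_width: 91.7
```

Request:
step_arm([
  [[0, 0, 0.003, 0], [0, 0, 0.006, 0], [0, 0, 0.009, 0], [0, 0, 0.012, 0], [0, 0, 0.015, 0]],
])

```text
time: 9.08
tool_pos: [526.7, 69.6, 12.2]
tcp_rot: [-0.091, 1.563, 0.401]
contact_force: [-2.1, -1.6, 1.4]
grip_width: 91.8
```

```bash
python3 - <<'E'
from h import *
p=F-94.5*N-1*T; go([*p,12],A+np.pi/2); box()
E
```

```text
t 9.08 tcp [526.7  69.6  12.2] rel [-105.2   -2.4] yang 2.062 q6 -2.08 F [-2.1 -1.6  1.4]
R cols x [ 0.007  0.003 -1.   ] y [-0.472  0.882 -0.001] z [0.882 0.472 0.007]
shift m [0.0003 0.0014 0.0107] turn 0.18 alt -179.82
box (array([628. ,  67.3]), array([41.7, 99.2]), 1.5562) rel [-16.8 -51.9] yaw err -0.503 z 34.1
```

Request:
step_arm([
  [[0, 0, 0.002, 0], [0, 0, 0.0035, 0], [0, 0, 0.005, 0], [0, 0, 0.0065, 0], [0, 0, 0.008, 0]],
])

```text
time: 9.55
tool_pos: [534.6, 73.7, 12.2]
tcp_rot: [-0.114, 1.562, 0.378]
contact_force: [-0.9, -0.8, -0.9]
grip_width: 91.7
```

Request:
step_arm([
  [[0, 0, 0.0008, 0], [0, 0, 0.0016, 0], [0, 0, 0.0024, 0], [0, 0, 0.0032, 0], [0, 0, 0.0035, 0]],
])

```text
time: 9.97
tool_pos: [535.7, 74.4, 12.2]
tcp_rot: [-0.004, 1.567, 0.487]
contact_force: [-9.4, -7.0, 7.0]
grip_width: 91.9
```

```bash
python3 - <<'E'
from h import *
p=F-94.5*N-1*T; go([*p,12],A+np.pi/2)
E
```

```text
t 9.97 tcp [535.7  74.4  12.2] rel [-95.   -2.3] yang 2.062 q6 -2.07 F [-9.4 -7.   7. ]
R cols x [ 0.003  0.002 -1.   ] y [-0.471  0.882 -0.   ] z [0.882 0.471 0.004]
shift m [0.0002 0.0013 0.0005] turn 0.16 alt -179.84
```

Force has risen to 12 N at the predicted contact, so the box is against the stop. I back off straight and check.

Request:
step_arm([
  [[0, 0, -0.01, 0], [0, 0, -0.03, 0], [-0.02, 0, -0.06, 0], [-0.05, 0, -0.09, 0], [-0.08, 0, -0.12, 0]],
])

```text
time: 10.38
tool_pos: [429.2, 17.9, 90.9]
tcp_rot: [0.273, 1.568, 0.764]
contact_force: [0.9, -0.8, 1.3]
grip_width: 91.4
```

Request:
step_arm([
  [[-0.02, 0, 0, 0], [-0.05, 0, 0, 0], [-0.08, 0, 0, 0], [-0.1, 0, 0, 0], [-0.1, 0, 0, 0]],
])

```text
time: 10.8
tool_pos: [431.8, 17.4, 195.3]
tcp_rot: [-0.408, 1.559, 0.083]
contact_force: [0.8, 0.1, 1.1]
grip_width: 91.7
```

```bash
python3 - <<'E'
from h import *
box('b6.png'); c=cap('top'); W=cloud(c); z=W[...,2]
def near(x,y,r,lo):
    with np.errstate(invalid='ignore'): m=(np.hypot(W[...,0]-x,W[...,1]-y)<r)&(z>lo)
    return rect(W[m])[:2] if m.sum()>5 else None
print('stop',near(630,127,20,14),'bottle',near(550,312,45,8),'tub',near(394,-218,60,8),'bell',near(387,250,40,8))
# stop rect & gap along N
P=W.reshape(-1,3); P=P[~np.isnan(P[:,0])]; d=P[:,:2]-F; n=d@N; t=d@T
s=(n>-20)&(n<40)&(abs(t)<68)
for a in(-60,-30,0,30,60):
    k=s&(abs(t-a)<12); b=k&(abs(P[:,2]-34)<4); w=k&(abs(P[:,2]-22)<4)&(n>4)
    print(a,'box front n',np.round(n[b].max(),1),'stop back',np.round(n[w].max(),1), 'low pts',np.sum(k&(n<4)&(P[:,2]<15)))
E
```

```text
box (array([584.9,  97. ]), array([ 87.2, 159.9]), 2.0612) rel [-40.9  -5.4] yaw err 0.002 z 34.1
stop (array([625.1, 124.8]), array([28.9, 39.2])) bottle (array([550. , 312.7]), array([39.9, 42. ])) tub (array([ 393.9, -218.4]), array([70.1, 71.5])) bell (array([388.4, 251.6]), array([50.3, 57.2]))
-60 box front n -0.1 stop back 22.5 low pts 0
-30 box front n 0.3 stop back 21.9 low pts 0
0 box front n 0.4 stop back 22.0 low pts 0
30 box front n 0.7 stop back 22.1 low pts 0
60 box front n 0.0 stop back 21.7 low pts 0
```

View pics/b6.png

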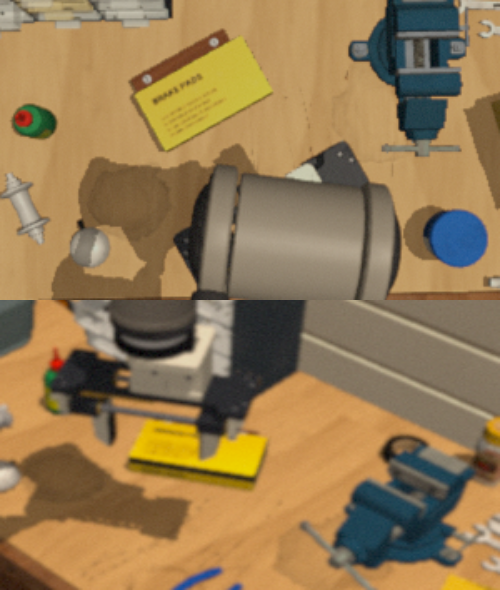

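The box lies flush: its front edge is within 1 mm of the face all along, its yaw error is 0.002 rad, and it is 5 mm off centre. The bystanders are in place, so I hand in.

```bash
python3 -c "
from h import *
print(bot.close_job()); print(bot.get_obs()['time'])"
```

```text
the job is handed in; nothing more can be done
None
the job is handed in; nothing more can be done
```

I pushed the box over away from the robot and it fell flat. I then nudged it sideways from its left end and pushed it gently back with both open fingers until it met the stop. The wrist force was about 14 N at final contact, and the job was handed in at about 11 s.

- **Flush:** the last check put the box's front edge within 1 mm of the stop face along its whole length, with a yaw error of 0.002 rad. The top face is at 34 mm, so it is lying flat.
- **Centring:** the box is 5 mm to the right of the stop's centre.
- **Bystanders:** the bottle and tub read within 0.5 mm of their starting positions. The bell read about 2 mm off. Nothing came near it, so I take that as noise in the picture, partly from the arm's shadow, but I did not check it further.
- **Disagreeing readings:** two box readings taken while the arm blocked part of the view were wrong or doubtful, and I did not steer by them. The final reading was taken with the box in clear view.
- **Box size in the last reading:** the short side measured 87 mm instead of 85 mm, probably because it ran into the edge of the stop.

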